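Close the instrument housing

TASK

A screwdriver has been left across the open housing: first lay it flat in the shallow tool tray. Then take the larger of the two loose covers, the one that fits, and lower it gently onto the housing, without dropping it, so that it sits fully home and level all round. Leave all the other things on the bench where they stand.

Things in the scene. Friction and masses are not known exactly. Their poses are not given: they have to be found in the camera images.
- housing: Open-topped grey plastic box, 120 x 90 mm outside, 110 x 80 mm inside, on a steel base plate 150 x 116 x 8 mm bolted to the bench; it cannot move. Rim 53 mm above the bench, inner floor at 13 mm (circuit board on it up to 27 mm). Origin: centre of the base plate's underside, on the bench; x along the 120 mm side, z up.
- housing_rim (a point): Centre of the housing's mouth, at the height of its rim (53 mm above the bench).
- cover: Fitting cover: aluminium plate 126 x 96 x 5 mm (x, y, z). Under it a pad, 104 x 74 mm (upper 4 mm) and 98 x 68 mm (lower 4 mm), goes inside the housing's mouth. On top, central, a black block 30 x 30 x 34 mm high, square to x and y: the grip. Origin: centre of the pad's underside, on the bench at the start; plate 8 to 13 mm, block 13 to 47 mm above it. Fits either way round. About 0.26 kg.
- cover_seat (a point): Centre of the underside of the cover's plate (8 mm above the cover's origin); comes to housing_rim when seated.
- screwdriver: Loose; black square handle 110 x 20 x 20 mm, steel shaft of 6 mm diameter. At the start the handle lies across the housing's rim, resting on its two long walls, shaft overhanging. Origin: middle of the handle's underside (as first laid); x along the handle to the tip, handle x = -55 to 55 mm, tip at 121 mm; axis 10 mm above the origin. About 90 g, balances near the handle's middle.
- screwdriver_mid (a point): Middle of the screwdriver's whole length (175 mm), on its axis: 32.5 mm towards the tip from the middle of the handle.
- tray: Shallow blue plastic tool tray, empty, fixed to the bench: 215 x 105 x 24 mm outside, walls and floor 4 mm, open on top. Origin: centre of its underside, on the bench; x along its length.
- small_cover: The wrong cover: same make but smaller, plate 96 x 72 x 5 mm, with the same 30 x 30 x 34 mm block on top (47 mm high in all). Origin: centre of its underside, on the bench; x along the 96 mm side. Bystander.
- bottle: Pale translucent plastic bottle, 36 mm diameter, 120 mm tall, standing 90 to 100 mm from the middle of the large cover, off one of its short ends. Origin: centre of its foot. Bystander.
- screw_pot: Small white open plastic pot, 40 mm diameter, 36 mm tall, by a short end of the housing. Origin: centre of its foot. Bystander.
- jar: White plastic jar with a black lid, 44 mm diameter, 55 mm tall, by the small cover. Origin: centre of its foot. Bystander.
- tool_cup: Empty bare metal cup, 56 mm diameter, 100 mm tall, standing farther out to the robot's left. Origin: centre of its foot. Bystander.
Not all that is in view belongs to the job. Leave any brown or purple look-alike of the cover alone.

How it is judged:
On the way, in this order (a step that is already met when the one before it is completed fails the run):
1. the screwdriver lies released in the tool tray (x of screwdriver_mid in the frame of tray between -0.045 and 0.045 m and y of screwdriver_mid in the frame of tray between -0.045 and 0.045 m and z of screwdriver_mid in the frame of tray between 0.005 and 0.023 m and angle between screwdriver's own x axis and vertical between 1.5 and 1.64 rad and linear speed of screwdriver below 0.05 m/s and contact force between the fingers and screwdriver below 0.1 N), for 0.2 s.
2. the larger cover sits released on the housing's rim, fully home and level (z of cover_seat in the frame of housing_rim between -0.002 and 0.002 m and horizontal distance between cover_seat and housing_rim below 0.006 m and angle between cover's own z axis and vertical below 0.02 rad and angle between the x axis of cover and the x axis of housing, either way round below 0.12 rad and linear speed of cover below 0.02 m/s and contact force between the fingers and cover below 0.1 N), for 0.2 s.
At the end, for the whole second after the job is handed in: Screwdriver still and flat (4 deg) in the tray: its middle within 45 mm of the tray's middle each way, axis 5 to 23 mm over the tray's underside. Larger cover still on the housing: plate's underside within 2 mm of the rim, centred to 6 mm, tilt under 0.02 rad, long sides aligned to 0.12 rad (all of step 1 and all of step 2); the robot touches nothing.
It fails at once if the small cover was shoved more than 30 mm or tipped (distance of small_cover from where it was at the start of the episode above 0.03 m or angle between small_cover's own z axis and vertical above 0.4 rad).
It fails at once if the bottle was shoved more than 30 mm or tipped (distance of bottle from where it was at the start of the episode above 0.03 m or angle between bottle's own z axis and vertical above 0.4 rad).
It fails at once if the screw pot, the jar or the metal cup was shoved more than 30 mm or tipped (distance of any of screw_pot, jar, tool_cup from where it was at the start of the episode above 0.03 m or angle between any of screw_pot, jar, tool_cup's own z axis and vertical above 0.4 rad).
It fails at once if the cover was dropped onto the housing (falling faster than 0.5 m/s, from more than about 13 mm) (horizontal distance between cover_seat and housing_rim below 0.07 m and contact force between the fingers and cover below 0.1 N and linear speed of cover above 0.5 m/s).
It also fails if it takes over 56 s, if anything falls off the work surface, if the arm or the gripper's body presses on something with over 40 N, if the wrist force passes 120 N, or if a joint passes its speed limit or range.

ROBOT

A 6-joint arm with a two-finger parallel gripper is mounted at the origin on the work surface. World frame = base frame: x ahead of the robot, y to its left, z up, the work surface at z = 0. Lengths are in m, angles in rad, forces in N, time in s.
With the tool pointing down it reaches from about 0.35 to 0.85 m from the base axis. Payload 8.1 kg.
Tool frame: the origin (TCP) lies between the finger pads; the fingertips stand 11 mm ahead of it and the grasp point (between the pads) lies 8 mm behind it (robot.tips_ahead is the distance from the TCP to the fingertips, in m); z points along the fingers, y is the line along which they close (so a half turn about z gives the same grasp; the last joint's range is limited). The gripper opens to 93 mm and grips with 3 to 60 N. Pads are 15 mm wide; open, the fingers measure 128 mm over their backs; the gripper's body (75 mm by 188 mm) begins 65 mm behind the grasp point.
Start: joints at [1.025, 0.13, 1.488, -0, 1.523, -0.085], TCP at [0.267, 0.537, 0.23] pointing down, gripper open.
Joint ranges: [-2.96, 2.96], [-0.89, 2.26], [0.02, 2.5], [-1.34, 4.48], [0, 2.73], [-2.66, 2.66]. Speed limits (rad/s): [2.39, 2.39, 2.79, 3.14, 3.14, 3.14].

INTERFACE

Orientations are given as a rotation vector (axis times angle).
In Python, from plant import robot gives the robot as it stands. The module is installed in compiled form; this text tells all that it offers.
- The arm moves only by the tool move_arm, never from a script. Its argument "deltas" is one flat list of numbers, 7 for each row, row after row: the shift along the tool's x, y, z in m, then the turn, a rotation vector about the tool's x, y, z in rad, then the opening, from 0 (shut) to 1 (fully open). A call has 1 to 12 rows; each row is the pose to reach, as a shift and turn from the pose commanded when the call began, along the tool's axes at that moment; what a row does not reach only later rows make up. A row lasts 1/8 s, in which the tool goes at most 62.5 mm and 10.7 degrees, less where a joint would pass 70% of its speed; a pose out of reach is approached as far as the arm can. A call with a gripper value outside its range is refused whole. The fingers move at their own pace and stop on an object; "squeeze" is the grip in N (left out, the last holds). Time passes only in rows, so rows that repeat a pose let the fingers close. It gives the time, the measured TCP pose, the force, the opening and the grip force at its end, in the units of the state.
- robot.read_state(): the state, without advancing time (a new reading comes with each control period).
- robot.read_camera(name): name is "side" or "top" or "wrist"; returns (picture, depth): 400x640x3 uint8, red, green, blue; 400x640 float32, m along the optical axis (not along the pixel's ray), 0 where there is no reading.
- robot.camera_model(name): a dict with "K" (3x3 intrinsics, pixels), "R" (3x3) and "t" (3): a world point X has camera coordinates R X + t; the wrist camera has in their place "tool_from_camera" (4x4, takes a point from camera to tool coordinates, whose origin is the TCP and whose axes are the flange's). Camera axes: x right, y down, z forward; pixel columns grow to the right and rows downward; lengths in m; the calibration is good to about 2 mm. A picture is of the moment at which its call begins: read the wrist's pose just before it. camera_model takes no time and is no camera call.
- robot.close_job(): hands the job in; it is judged then, once.
Trained networks look in the newest picture that a camera, given by its name, has taken for a name from the list of things; names that differ only in an ending like _2 or _b are one class to them, and where a whole thing is asked for, a point or a joint stands for the part that bears it (a point fixed in the world has none). Each returns a list of dicts, best first, with "confidence" (0 to 1); they miss things now and then, are a little off and sometimes report something else, mostly with a low value. They report only what shows in the picture. A call takes as long as a camera call. They do not tell look-alikes from the thing itself.
- robot.recognise(camera, label): "uv" ([column, row] in pixels, amid what is visible of it).
The state is a dict: "t": time; "q": joint angles; "dq": joint speeds; "joint_torque": joint torques, N m; "tool_pos": TCP position; "orientation": TCP orientation; "force": force on the tool from outside, world axes, zero at the start; "wrist_torque": the same for the moment, N m; "opening": finger opening in m; "gripper_force": force on a finger pad.
Only numpy, scipy, OpenCV 4.12 (cv2) and the standard library are available. Lean on these libraries where they do the work, as an engineer would, in place of code of your own. Each camera call takes 0.05 s, during which the arm holds its last target. There are 200 camera calls.

## Working session

There is one attempt and no reset: what is moved stays moved. The work goes in short steps, Python scripts to look and compute and a tool call to move; the robot and the scene stay as the last step left them, time stands still between calls to the robot, and variables do not carry over. Pictures are saved under pics/ and viewed, at most 13 in all, crops included, and the job is handed in when it is done.

Besides the shell and the picture viewer there is one more tool, called after "Emit:" as name(argument=value, ...) on one line, values as JSON. move_arm: Moves the arm, as the interface text tells. Its arguments: {"type":"object","properties":{"deltas":{"type":"array","items":{"type":"number"}},"squeeze":{"type":"number"}},"required":["deltas"]}

```bash
mkdir -p pics
cat > h.py <<'E'
import numpy as np, cv2
from plant import robot
from scipy.spatial.transform import Rotation as Rn
def look(name):
    s=robot.read_state(); im,d=robot.read_camera(name); m=robot.camera_model(name)
    K=np.array(m["K"])
    if "R" in m: R=np.array(m["R"]);t=np.array(m["t"]);A=R.T;b=-R.T@t
    else:
        T=np.array(m["tool_from_camera"]);Rt=Rn.from_rotvec(s["orientation"]).as_matrix()
        A=Rt@T[:3,:3];b=Rt@T[:3,3]+np.array(s["tool_pos"])
    v,u=np.mgrid[:400,:640]
    P=np.stack([(u-K[0,2])/K[0,0]*d,(v-K[1,2])/K[1,1]*d,d],-1)@A.T+b
    P[d==0]=np.nan
    return im,P
def save(n,im): cv2.imwrite("pics/"+n+".png",im[...,::-1])
E
python3 - <<'E'
from h import *
for c in("top","side"):
    im,P=look(c);save(c,im);np.savez(c,im=im,P=P)
    for l in "housing cover screwdriver tray small_cover bottle screw_pot jar tool_cup".split():
        for r in robot.recognise(c,l)[:3]:
            u,v=map(int,r["uv"]);print(c,l,round(r["confidence"],2),u,v,np.round(P[min(v,399),min(u,639)],3))
E
```

```text
top housing 0.96 250 163 [0.578 0.151 0.024]
top cover 0.96 450 273 [ 0.273 -0.42   0.049]
top cover 0.84 454 142 [ 0.646 -0.437  0.051]
top cover 0.58 420 203 [ 0.467 -0.337  0.052]
top screwdriver 0.61 244 165 [0.563 0.159 0.074]
top tray 0.63 350 178 [ 0.542 -0.142  0.006]
top tray 0.22 196 127 [0.684 0.314 0.015]
top small_cover 0.64 179 200 [0.466 0.346 0.035]
top bottle 0.78 415 171 [ 0.553 -0.314  0.085]
top screw_pot 0.48 266 138 [0.658 0.109 0.006]
top jar 0.53 172 171 [0.546 0.363 0.054]
top tool_cup 0.82 196 125 [0.688 0.312 0.021]
side housing 0.88 334 160 [0.563 0.145 0.017]
side cover 0.96 438 340 [ 0.635 -0.465  0.036]
side cover 0.93 267 372 [ 0.266 -0.449  0.045]
side cover 0.86 345 315 [ 0.454 -0.367  0.044]
side tray 0.78 352 234 [ 0.542 -0.129  0.002]
side small_cover 0.65 286 123 [0.448 0.339 0.032]
side bottle 0.59 384 288 [ 0.55  -0.341  0.081]
side screw_pot 0.46 364 161 [0.652 0.117 0.019]
side jar 0.8 310 115 [0.533 0.352 0.04 ]
side jar 0.69 333 146 [0.559 0.148 0.074]
side tool_cup 0.42 332 144 [0.56  0.161 0.07 ]
```

View pics/top.png

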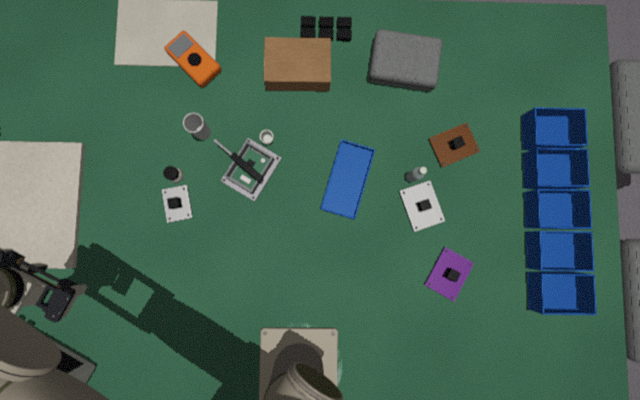

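View pics/side.png

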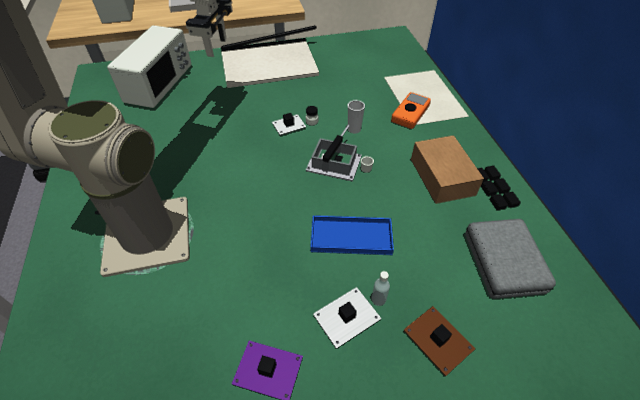

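The top view shows the housing at (250,165) with the screwdriver across it, its shaft pointing to the cup at (196,125). The tray is at (348,180).

Cover candidates in the top view are white (422,205), brown (455,143), purple (450,273) and small white (177,203). The bare aluminium one at (422,205) fits, because it is the larger and has the bottle off its short end. Brown and purple are look-alikes.

Run:
```python
from h import *
z=np.load("top.npz");im,P=z["im"],z["P"]
a=cv2.resize(im[110:320,380:490],None,fx=2.8,fy=2.8,interpolation=2);b=cv2.resize(im[110:220,160:300],None,fx=2.8,fy=2.8,interpolation=2)
c=np.zeros((588,308+392,3),np.uint8);c[:a.shape[0],:308]=a;c[:308,308:]=b;save("crop",c)
def rect(n,cx,cy,r,z0,z1,f=None):
    m=(np.hypot(P[...,0]-cx,P[...,1]-cy)<r)&(P[...,2]>z0)&(P[...,2]<z1)
    if f is not None:m&=f
    p=P[m];r_=cv2.minAreaRect(p[:,:2].astype(np.float32)*1000)
    print(n,len(p),r_,"med z",np.median(p[:,2]))
I=im.astype(int)
blue=(I[...,2]>I[...,0]+50)&(I[...,2]>I[...,1]+20)
rect("tray",.54,-.14,.15,-.01,.04,blue)
rect("cover",.46,-.34,.085,.004,.03)
rect("coverblock",.46,-.34,.05,.04,.06)
rect("housing",.57,.15,.09,.04,.0605)
rect("handle",.57,.15,.12,.063,.09)
rect("base",.57,.15,.11,.004,.015)
rect("cup",.68,.31,.06,.03,.12)
rect("bottle",.55,-.31,.04,.03,.14)
m=robot.camera_model("wrist");print(m)
```

```text
tray 2688 ((538.7413940429688, -134.58587646484375), (109.34912109375, 215.85206604003906), 74.12982177734375) med z 0.006203709368392318
cover 1458 ((461.3803405761719, -339.957763671875), (164.59469604492188, 163.96836853027344), 72.59480285644531) med z 0.014365882805041474
coverblock 117 ((464.9400329589844, -352.6549377441406), (29.720985412597656, 30.95897674560547), 18.81219482421875) med z 0.048650131314754264
housing 323 ((572.82568359375, 141.73452758789062), (99.61088562011719, 142.7605438232422), 59.8912467956543) med z 0.054072481574211295
handle 335 ((580.7032470703125, 178.580810546875), (173.82913208007812, 20.500516891479492), 50.49024963378906) med z 0.07422392737932904
base 971 ((570.2225341796875, 151.22821044921875), (213.36610412597656, 216.31753540039062), 76.3165283203125) med z 0.008465852667375318
cup 405 ((674.3272094726562, 296.6985778808594), (55.734371185302734, 53.64518356323242), 46.284122467041016) med z 0.07681838910904881
bottle 192 ((550.2689819335938, -322.37420654296875), (34.06199645996094, 29.449462890625), 33.36921310424805) med z 0.08262035409800661
{'K': array([[276.4635417 ,   0.        , 321.71806343],
       [  0.        , 276.4635417 , 194.62223089],
       [  0.        ,   0.        ,   1.        ]]), 'tool_from_camera': array([[ 1.04466797e-03, -9.61668154e-01, -2.74213912e-01,
         7.62002843e-02],
       [ 9.99999387e-01,  1.10523406e-03, -6.63754510e-05,
        -3.23162252e-04],
       [ 3.66901713e-04, -2.74213675e-01,  9.61668719e-01,
        -1.55700449e-01],
       [ 0.00000000e+00,  0.00000000e+00,  0.00000000e+00,
         1.00000000e+00]])}
```

View pics/crop.png

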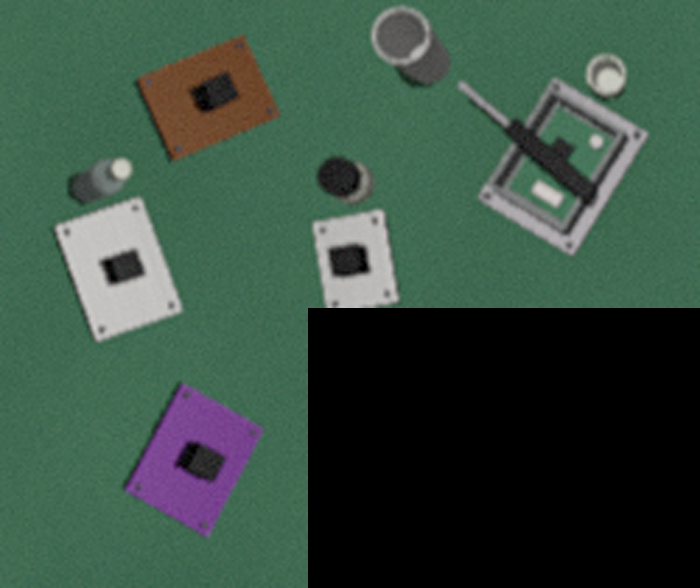

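The crop confirms it: the plain aluminium plate (top px 422,205), larger than the small cover at (177,203), with the bottle off its short end. Next I work out the move to a view pose above the housing.

```bash
cat >> h.py <<'E'
def go(x,y,z,yaw):
    s=robot.read_state();R=Rn.from_rotvec(s["orientation"]);a=np.radians(yaw);c,q=np.cos(a),np.sin(a)
    T=Rn.from_matrix(np.array([[c,q,0],[q,-c,0],[0,0,-1]]))
    X=R.as_matrix()[:,0]
    print("yaw now",np.degrees(np.arctan2(X[1],X[0])).round(2),"q1,q6",np.round([s["q"][0],s["q"][5]],3),"t",s["t"])
    print("shift",np.round(R.inv().apply(np.array([x,y,z])-s["tool_pos"]),4),"turn",np.round((R.inv()*T).as_rotvec(),4))
E
python3 - <<'E'
from h import *
go(.565,.152,.26,50.5); go(.565,.152,.26,-129.5)
E
```

```text
yaw now 153.6 q1,q6 [ 1.025 -0.085] t 1.0
shift [-0.4385 -0.2126 -0.0304] turn [ 0.     -0.      1.7994]
yaw now 153.6 q1,q6 [ 1.025 -0.085] t 1.0
shift [-0.4385 -0.2126 -0.0304] turn [ 0.      0.     -1.3422]
```

Emit:
move_arm(deltas=[-0.4385,-0.2126,-0.0304,0,0,1.7994,0.42,-0.4385,-0.2126,-0.0304,0,0,1.7994,0.42,-0.4385,-0.2126,-0.0304,0,0,1.7994,0.42,-0.4385,-0.2126,-0.0304,0,0,1.7994,0.42,-0.4385,-0.2126,-0.0304,0,0,1.7994,0.42,-0.4385,-0.2126,-0.0304,0,0,1.7994,0.42,-0.4385,-0.2126,-0.0304,0,0,1.7994,0.42,-0.4385,-0.2126,-0.0304,0,0,1.7994,0.42,-0.4385,-0.2126,-0.0304,0,0,1.7994,0.42,-0.4385,-0.2126,-0.0304,0,0,1.7994,0.42,-0.4385,-0.2126,-0.0304,0,0,1.7994,0.42,-0.4385,-0.2126,-0.0304,0,0,1.7994,0.42])

```text
t: 2.5
tool_pos: [0.5649, 0.1522, 0.26]
orientation: [2.839, 1.344, -0.0]
force: [0.3, -0.6, -0.1]
opening: 0.039
gripper_force: 0.0
```

Run:
```python
from h import *
im,P=look("wrist");save("w1",im);np.savez("w1",im=im,P=P)
def rect(n,m):
    p=P[m];r=cv2.minAreaRect(p[:,:2].astype(np.float32)*1000);print(n,len(p),np.round(r[0],1),np.round(r[1],1),round(r[2],1),"z",np.median(p[:,2]).round(4))
D=np.hypot(P[...,0]-.57,P[...,1]-.152);Z=P[...,2]
rect("handle",(D<.13)&(Z>.068)&(Z<.08))
rect("drv",(D<.2)&(Z>.058)&(Z<.08))
u=np.array([np.cos(np.radians(60)),np.sin(np.radians(60))])
rect("rim",(D<.08)&(Z>.05)&(Z<.0565))
m=(D<.11)&(Z>.005)&(Z<.012);rect("base",m)
```

```text
handle 1290 [574.4 173.8] [160.3  19. ] 50.9 z 0.0734
drv 1961 [607.8 210. ] [258.3  47.4] 53.1 z 0.073
rim 1094 [562.7 150.2] [ 90.2 120.2] 59.9 z 0.0535
base 1614 [580.3 140.4] [115.4 190.3] 59.7 z 0.0085
```

View pics/w1.png

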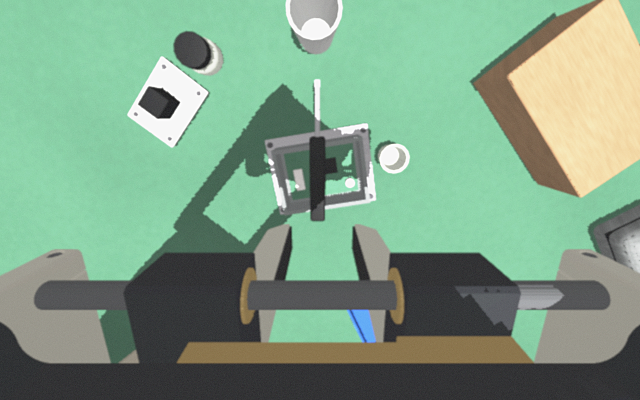

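The wrist view shows the handle from about (317,138) to (317,220), the rim with corners near (268,140)–(372,205), and the pot at (394,157). The camera looks well ahead of the fingers. The rim rectangle measures 90x120, which matches. I refine the handle next.

```bash
python3 - <<'E'
from h import *
z=np.load("w1.npz");im,P=z["im"],z["P"]
m=np.zeros((400,640),bool);m[130:226,300:335]=1
m&=(P[...,2]>.066)&(P[...,2]<.08)&(im.max(-1)<70)
p=P[m][:,:2].astype(np.float32)*1000;r=cv2.minAreaRect(p);print(len(p),r)
E
python3 - <<'E'
from h import *
go(.5601,.1535,.0655,50.8)
E
```

```text
1014 ((562.43701171875, 158.6702880859375), (94.91956329345703, 18.424543380737305), 50.87744140625)
yaw now 50.64 q1,q6 [0.176 0.862] t 2.55
shift [-0.0021 -0.0046  0.1946] turn [ 0.0001 -0.0001 -0.0027]
```

Run:
```python
from h import *
go(.559,.1543,.0655,50.9)
```

```text
yaw now 50.64 q1,q6 [0.176 0.862] t 2.55
shift [-0.0022 -0.0059  0.1946] turn [ 0.0001 -0.0001 -0.0045]
```

Emit:
move_arm(deltas=[-0.0022,-0.0059,0.05,0,0,-0.0045,0.42,-0.0022,-0.0059,0.11,0,0,-0.0045,0.42,-0.0022,-0.0059,0.15,0,0,-0.0045,0.42,-0.0022,-0.0059,0.175,0,0,-0.0045,0.42,-0.0022,-0.0059,0.1946,0,0,-0.0045,0.42,-0.0022,-0.0059,0.1946,0,0,-0.0045,0.42,-0.0022,-0.0059,0.1946,0,0,-0.0045,0.1,-0.0022,-0.0059,0.1946,0,0,-0.0045,0.1,-0.0022,-0.0059,0.1946,0,0,-0.0045,0.1,-0.0022,-0.0059,0.1946,0,0,-0.0045,0.1,-0.0022,-0.0059,0.1946,0,0,-0.0045,0.1], squeeze=25)

```text
t: 3.92
tool_pos: [0.5601, 0.1543, 0.0669]
orientation: [2.838, 1.346, 0.004]
force: [0.1, 0.7, 6.4]
opening: 0.0203
gripper_force: 25.0
```

Emit:
move_arm(deltas=[0,0,-0.03,0,0,0,0.1,0,0,-0.08,0,0,0,0.1,0,0,-0.13,0,0,0,0.1,0,0,-0.15,0,0,0,0.1,0,0,-0.15,0,0,0,0.1])

```text
t: 4.55
tool_pos: [0.5599, 0.1542, 0.2166]
orientation: [2.838, 1.346, 0.004]
force: [-0.4, -0.5, -2.2]
opening: 0.0198
gripper_force: 25.0
```

Run:
```python
from h import *
im,P=look("wrist");save("w2",im)
D=np.hypot(P[...,0]-.5627,P[...,1]-.1502);Z=P[...,2]
p=P[(D<.08)&(Z>.05)&(Z<.0565)];print(cv2.minAreaRect(p[:,:2].astype(np.float32)*1000))
c=np.array([.5387,-.1346]);a=np.radians(-15.9);h=c-.0325*np.array([np.cos(a),np.sin(a)]);print(h)
go(h[0],h[1],.12,-15.9)
```

```text
((562.55224609375, 150.08639526367188), (90.6341552734375, 120.15048217773438), 59.858402252197266)
[ 0.50744341 -0.12569633]
yaw now 50.76 q1,q6 [0.181 0.865] t 4.6
shift [-0.249   0.1373  0.0944] turn [-1.0000e-04  9.0000e-04  1.1634e+00]
```

View pics/w2.png

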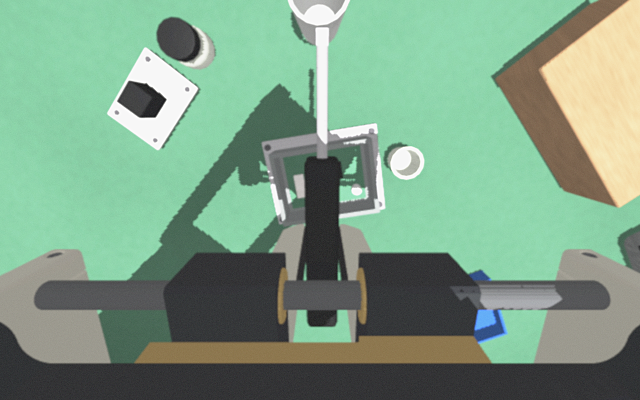

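The screwdriver is held at mid-handle (px 322,240), shaft forward and clear of the cup, so I carry it to the tray.

Emit:
move_arm(deltas=[-0.249,0.1373,0.0944,0,0,1.1634,0.1,-0.249,0.1373,0.0944,0,0,1.1634,0.1,-0.249,0.1373,0.0944,0,0,1.1634,0.1,-0.249,0.1373,0.0944,0,0,1.1634,0.1,-0.249,0.1373,0.0944,0,0,1.1634,0.1,-0.249,0.1373,0.0944,0,0,1.1634,0.1,-0.249,0.1373,0.0944,0,0,1.1634,0.1,-0.249,0.1373,0.0944,0,0,1.1634,0.1,-0.249,0.1373,0.0944,0,0,1.1634,0.1])

```text
t: 5.72
tool_pos: [0.5069, -0.1251, 0.1194]
orientation: [-3.111, 0.432, 0.004]
force: [-0.7, -0.2, -0.7]
opening: 0.0198
gripper_force: 25.0
```

Run:
```python
from h import *
im,P=look("side");save("s2",im[130:300,260:460].repeat(4,0).repeat(4,1)[:600])
im,P=look("wrist");save("w3",im)
I=im.astype(int);b=(I[...,2]>I[...,0]+50)&(I[...,2]>I[...,1]+20)&(P[...,2]<.035)
p=P[b];print(cv2.minAreaRect(p[:,:2].astype(np.float32)*1000))
go(.5074,-.1257,.02,-15.9)
```

```text
((539.4368896484375, -138.53518676757812), (114.05524444580078, 216.98504638671875), 75.52281188964844)
yaw now -15.84 q1,q6 [-0.34   1.507] t 5.825
shift [0.0002 0.0004 0.1003] turn [-0.0001  0.0012  0.0011]
```

View pics/s2.png

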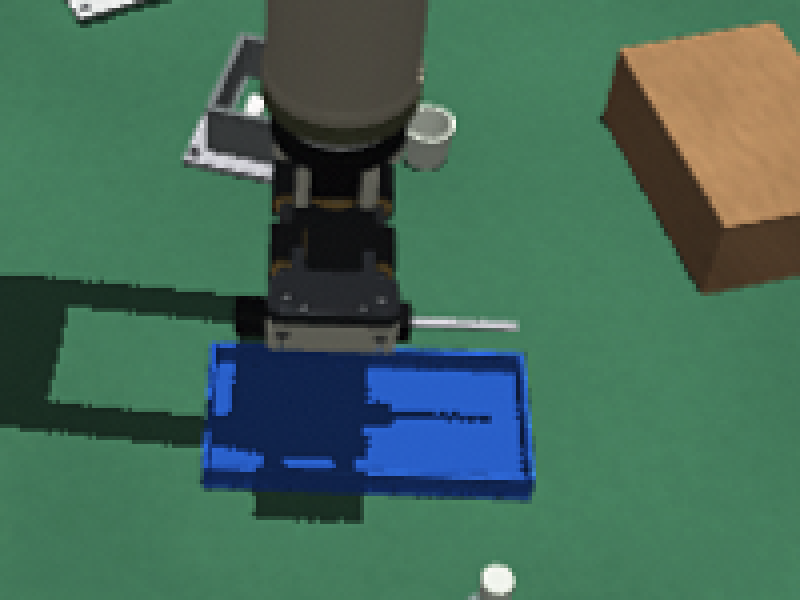

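The screwdriver hangs level above the tray (shaft at crop px 410–518, row 324), so I lower it and release.

Emit:
move_arm(deltas=[0.0002,0.0025,0.05,0,0.001,0,0.1,0.0002,0.0025,0.085,0,0.001,0,0.1,0.0002,0.0025,0.095,0,0.001,0,0.1,0.0002,0.0025,0.1008,0,0.001,0,0.1,0.0002,0.0025,0.1008,0,0.001,0,0.1,0.0002,0.0025,0.1008,0,0.001,0,0.4,0.0002,0.0025,0.1008,0,0.001,0,0.4,0.0002,0.0025,0.1008,0,0.001,0,0.4,0.0002,0.0025,0.08,0,0.001,0,0.4,0.0002,0.0025,0.03,0,0.001,0,0.4,0.0002,0.0025,-0.03,0,0.001,0,0.4,0.0002,0.0025,-0.08,0,0.001,0,0.4])

```text
t: 7.32
tool_pos: [0.5076, -0.1282, 0.2037]
orientation: [3.111, -0.434, 0.004]
force: [0.1, -0.7, -0.6]
opening: 0.0375
gripper_force: 0.0
```

Run:
```python
from h import *
im,P=look("wrist");save("w4",im)
go(.43,-.365,.26,18.9)
```

```text
yaw now -15.9 q1,q6 [-0.345  1.503] t 7.375
shift [-0.0124  0.2489 -0.0485] turn [ 0.0046 -0.0119 -0.6074]
```

View pics/w4.png

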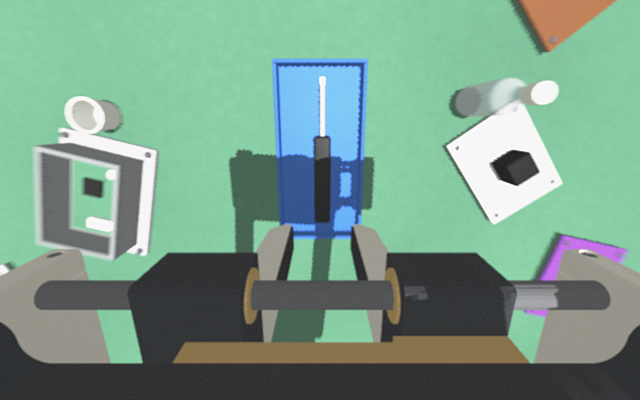

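The screwdriver lies flat in the tray (px 322, rows 76–222). Now to the white cover at (515,165).

Emit:
move_arm(deltas=[0.01,0.237,-0.0485,0,0,-0.6074,0.7,0.01,0.237,-0.0485,0,0,-0.6074,0.7,0.01,0.237,-0.0485,0,0,-0.6074,0.7,0.01,0.237,-0.0485,0,0,-0.6074,0.7,0.01,0.237,-0.0485,0,0,-0.6074,0.7,0.01,0.237,-0.0485,0,0,-0.6074,0.7,0.01,0.237,-0.0485,0,0,-0.6074,0.7])

```text
t: 8.25
tool_pos: [0.4524, -0.3572, 0.249]
orientation: [-3.098, -0.517, -0.001]
force: [1.1, 0.3, -0.1]
opening: 0.065
gripper_force: 0.0
```

Run:
```python
from h import *
im,P=look("wrist");save("w5",im);np.savez("w5",im=im,P=P)
D=np.hypot(P[...,0]-.465,P[...,1]+.353);Z=P[...,2];mx=im.astype(int)
def rect(n,m):
    m=m.astype(np.uint8);_,L,S,C=cv2.connectedComponentsWithStats(m);k=1+np.argmax(S[1:,4]);p=P[L==k];r=cv2.minAreaRect(p[:,:2].astype(np.float32)*1000);print(n,len(p),np.round(r[0],1),np.round(r[1],1),round(r[2],1),"z",np.median(p[:,2]).round(4))
rect("block",(D<.035)&(Z>.043)&(Z<.052))
rect("plate",(D<.085)&(Z>.009)&(Z<.0165)&(im.min(-1)>120))
rect("plate2",(D<.085)&(Z>.0085)&(Z<.055))
go(.465,-.353,.033,18.8)
```

```text
block 508 [ 462.2 -354. ] [30.1 29.7] 21.1 z 0.0475
plate 5237 [ 462.1 -354.1] [126.5  95.8] 20.0 z 0.0136
plate2 5867 [ 462. -354.] [126.5  96.1] 20.0 z 0.0137
yaw now 18.98 q1,q6 [-0.758  0.482] t 8.3
shift [1.300e-02 2.000e-04 2.161e-01] turn [-0.0004 -0.0007  0.0032]
```

View pics/w5.png

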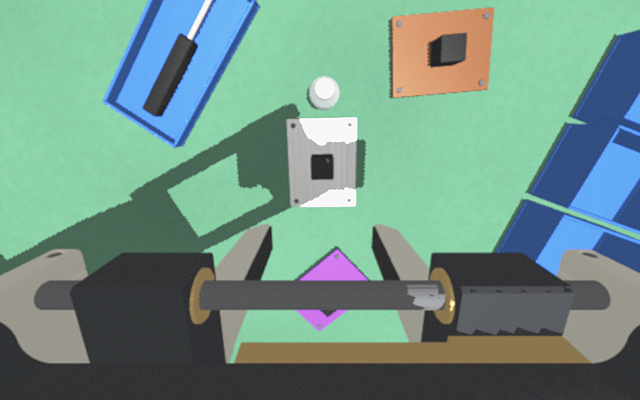

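The view shows the white cover centred at (322,163) with its block at (322,167) and the bottle at (323,92) ahead of it. The plate measures 126.5 x 96, which is the right one.

Run:
```python
from h import *
go(.4621,-.354,.032,20.0)
```

```text
yaw now 18.98 q1,q6 [-0.758  0.482] t 8.3
shift [1.000e-02 2.000e-04 2.171e-01] turn [-0.0004 -0.0007 -0.0178]
```

Emit:
move_arm(deltas=[0.01,0.0002,0.05,0,0,-0.0178,0.62,0.01,0.0002,0.1,0,0,-0.0178,0.62,0.01,0.0002,0.14,0,0,-0.0178,0.62,0.01,0.0002,0.14,0,0,-0.0178,0.62,0.01,0.0002,0.14,0,0,-0.0178,0.62])

```text
t: 8.93
tool_pos: [0.4628, -0.3556, 0.1114]
orientation: [3.092, 0.545, 0.003]
force: [0.0, 0.5, 0.2]
opening: 0.0577
gripper_force: 0.0
```

Run:
```python
from h import *
im,P=look("wrist")
D=np.hypot(P[...,0]-.465,P[...,1]+.353);Z=P[...,2]
p=P[(D<.035)&(Z>.043)&(Z<.052)];print(cv2.minAreaRect(p[:,:2].astype(np.float32)*1000))
go(.4621,-.354,.032,20.0)
```

```text
((462.76300048828125, -353.7757568359375), (29.511320114135742, 30.053752899169922), 20.043073654174805)
yaw now 19.96 q1,q6 [-0.744  0.478] t 8.975
shift [-0.0004 -0.0029  0.0803] turn [ 0.0039 -0.0025 -0.0007]
```

Emit:
move_arm(deltas=[-0.0002,-0.002,0.03,0.003,-0.002,0,0.62,-0.0002,-0.002,0.055,0.003,-0.002,0,0.62,-0.0002,-0.002,0.07,0.003,-0.002,0,0.62,-0.0002,-0.002,0.0803,0.003,-0.002,0,0.62,-0.0002,-0.002,0.0803,0.003,-0.002,0,0.62])

```text
t: 9.6
tool_pos: [0.461, -0.354, 0.0294]
orientation: [-3.092, -0.543, 0.002]
force: [-0.6, -0.0, -0.1]
opening: 0.0572
gripper_force: 0.0
```

Run:
```python
from h import *
for i in range(3):
    go(.4625,-.354,.032,20.0); print(robot.read_state()["force"]); look("wrist")
```

```text
yaw now 19.92 q1,q6 [-0.743  0.48 ] t 9.6
shift [ 0.0014  0.0005 -0.0026] turn [-0.0024  0.0012 -0.0014]
[-0.60186635 -0.01595112 -0.06425326]
yaw now 19.92 q1,q6 [-0.743  0.48 ] t 9.65
shift [ 0.0013  0.0002 -0.0021] turn [-0.0017  0.0008 -0.0014]
[-0.17446105 -0.05986439  0.81473521]
yaw now 19.92 q1,q6 [-0.743  0.48 ] t 9.7
shift [ 0.0011 -0.0001 -0.0017] turn [-0.0012  0.0006 -0.0014]
[ 1.09847901 -0.98525423  0.44256482]
```

Emit:
move_arm(deltas=[0.0005,0,-0.001,0,0,0,0.62,0.0005,0,-0.001,0,0,0,0.62,0.0005,0,-0.001,0,0,0,0.2,0.0005,0,-0.001,0,0,0,0.2,0.0005,0,-0.001,0,0,0,0.2,0.0005,0,-0.001,0,0,0,0.2,0.0005,0,-0.001,0,0,0,0.2], squeeze=40)

```text
t: 10.62
tool_pos: [0.4613, -0.3538, 0.0302]
orientation: [-3.092, -0.543, 0.003]
force: [-0.9, -0.5, -0.2]
opening: 0.0297
gripper_force: 40.0
```

Emit:
move_arm(deltas=[0,0,-0.02,0,0,0,0.2,0,0,-0.06,0,0,0,0.2,0,0,-0.11,0,0,0,0.2,0,0,-0.15,0,0,0,0.2,0,0,-0.17,0,0,0,0.2,0,0,-0.17,0,0,0,0.2,0,0,-0.17,0,0,0,0.2])

```text
t: 11.5
tool_pos: [0.4609, -0.3533, 0.1981]
orientation: [-3.09, -0.543, 0.006]
force: [-1.4, 0.7, -2.8]
opening: 0.0301
gripper_force: 40.0
```

```bash
cat >> h.py <<'E'
def held(P,im):
    # plate pose in the tool frame
    s=robot.read_state();R=Rn.from_rotvec(s["orientation"]).as_matrix()
    Q=(P-np.array(s["tool_pos"]))@R
    m=(np.abs(Q[...,0])<.09)&(np.abs(Q[...,1])<.075)&(np.abs(Q[...,2]-.017)<.007)
    _,L,S,C=cv2.connectedComponentsWithStats(m.astype(np.uint8));q=Q[L==1+np.argmax(S[1:,4])]
    print("held",len(q),cv2.minAreaRect(q[:,:2].astype(np.float32)*1000))
    A=np.c_[q[:,:2],np.ones(len(q))];print("plane",np.linalg.lstsq(A,q[:,2],rcond=None)[0].round(4))
E
python3 - <<'E'
from h import *
im,P=look("wrist");held(P,im);save("w6",im)
go(.5626,.1501,.2,-30.1)
E
```

```text
held 13766 ((24.98828125, 0.20170211791992188), (77.77799224853516, 96.35182189941406), 0.02216849848628044)
plane [ 0.0003 -0.0034  0.0161]
yaw now 19.92 q1,q6 [-0.742  0.481] t 11.55
shift [ 0.2673 -0.4384 -0.0005] turn [-0.0043  0.0055  0.8731]
```

View pics/w6.png

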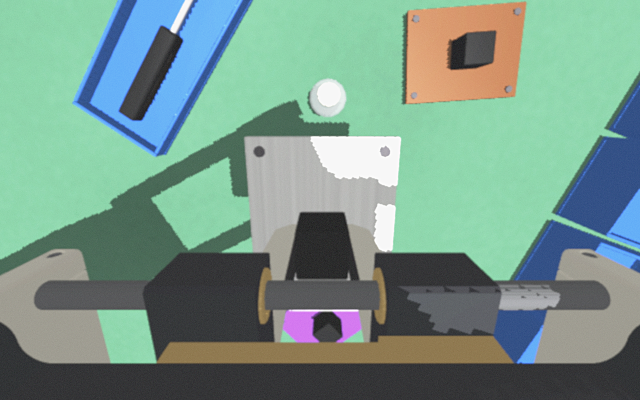

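The cover is held level and centred: its front edge is at rows ~137, so the centre is 0.9 mm ahead of the TCP. I carry it to a point short of the housing to re-measure the rim from this heading.

Run:
```python
from h import *
go(.4665,.2053,.2,-30.1)
```

```text
yaw now 19.92 q1,q6 [-0.742  0.481] t 11.55
shift [ 1.957e-01 -5.231e-01  2.000e-04] turn [-0.0043  0.0055  0.8731]
```

Emit:
move_arm(deltas=[0.012,-0.033,0,0,0,0.05,0.2,0.03,-0.08,0,0,0,0.13,0.2,0.048,-0.13,0,0,0,0.22,0.2,0.067,-0.18,0,0,0,0.3,0.2,0.09,-0.24,0,0,0,0.4,0.2,0.112,-0.3,0,0,0,0.5,0.2,0.135,-0.36,0,0,0,0.6,0.2,0.157,-0.42,0,0,0,0.7,0.2,0.176,-0.47,0,0,0,0.78,0.2,0.19,-0.507,0,0,0,0.84,0.2,0.1957,-0.5231,0,0,0,0.8731,0.2,0.1957,-0.5231,0,0,0,0.8731,0.2])

```text
t: 13.05
tool_pos: [0.4662, 0.2052, 0.1993]
orientation: [3.034, -0.812, -0.008]
force: [0.4, -0.2, -2.1]
opening: 0.0297
gripper_force: 40.0
```

Emit:
move_arm(deltas=[0,0,0,0,0,0,0.2,0,0,0,0,0,0,0.2,0,0,0,0,0,0,0.2,0,0,0,0,0,0,0.2])

```text
t: 13.55
tool_pos: [0.4676, 0.204, 0.2014]
orientation: [-3.032, 0.816, 0.003]
force: [0.6, -0.1, -2.8]
opening: 0.0297
gripper_force: 40.0
```

Run:
```python
from h import *
im,P=look("wrist");held(P,im);save("w7",im);np.savez("w7",im=im,P=P)
D=np.hypot(P[...,0]-.5626,P[...,1]-.1501);Z=P[...,2]
p=P[(D<.08)&(Z>.05)&(Z<.0565)];print(len(p),cv2.minAreaRect(p[:,:2].astype(np.float32)*1000))
go(.5618,.1505,.12,-30.1);print(robot.read_state()["q"])
```

```text
held 13792 ((25.2076416015625, 0.5479087829589844), (96.3271484375, 77.96037292480469), 89.8451156616211)
plane [ 0.0011 -0.0023  0.0165]
1884 ((565.8348388671875, 148.57244873046875), (90.44744873046875, 113.81671142578125), 59.92189025878906)
yaw now -30.13 q1,q6 [0.309 2.406] t 13.6
shift [ 0.1086 -0.0009  0.0811] turn [-0.0008  0.0025 -0.0006]
[ 3.09288641e-01 -9.87306174e-02  1.77138105e+00  2.36658603e-03
  1.46999833e+00  2.40579250e+00]
```

View pics/w7.png

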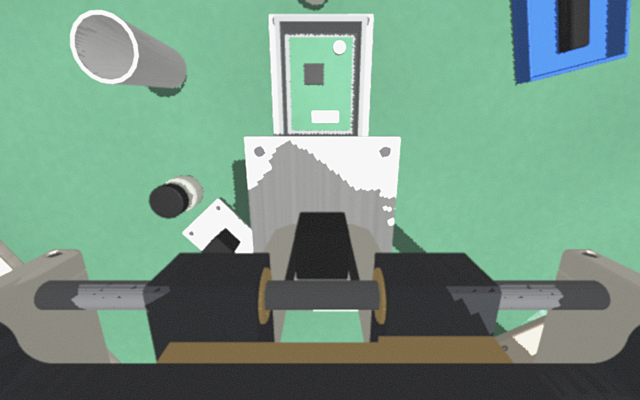

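The rim (px 270–373, rows 15–137) reads the same centre, (0.563, 0.150), from this heading too. I move over it.

Emit:
move_arm(deltas=[0.02,-0.0004,0,0,0,0,0.2,0.06,-0.0008,0,0,0,0,0.2,0.095,-0.0014,0.02,0,0,0,0.2,0.1086,-0.0016,0.06,0,0.001,0,0.2,0.1086,-0.0016,0.085,0,0.001,0,0.2,0.1086,-0.0016,0.091,0,0.001,0,0.2,0.1086,-0.0016,0.091,0,0.001,0,0.2,0.1086,-0.0016,0.091,0,0.001,0,0.2,0.1086,-0.0016,0.091,0,0.001,0,0.2,0.1086,-0.0016,0.091,0,0.001,0,0.2])

```text
t: 14.85
tool_pos: [0.5625, 0.1517, 0.1109]
orientation: [-3.032, 0.815, 0.0]
force: [-0.0, -0.5, -2.5]
opening: 0.0295
gripper_force: 40.0
```

Run:
```python
from h import *
for i in range(3):
    s=robot.read_state(); print(np.round(s["tool_pos"],4),s["force"].round(1) if hasattr(s["force"],"round") else s["force"]); im,P=look("wrist")
held(P,im);go(.5622,.1510,.0752,-30.1)
```

```text
[0.5625 0.1517 0.1109] [-0.  -0.5 -2.5]
[0.5623 0.1516 0.1106] [ 0.1 -0.6 -1.6]
[0.5622 0.1516 0.1104] [-0.  -1.6 -2.9]
held 13789 ((25.130207061767578, 0.28516387939453125), (77.92215728759766, 96.20360565185547), 0.05842890590429306)
plane [ 0.0004 -0.0018  0.0164]
yaw now -30.1 q1,q6 [0.174 2.27 ] t 15.0
shift [0.0004 0.0005 0.0351] turn [-0.0009  0.0013  0.    ]
```

Emit:
move_arm(deltas=[0.0003,0.0004,0.005,0,0.001,0,0.2,0.0003,0.0004,0.01,0,0.001,0,0.2,0.0003,0.0004,0.015,0,0.001,0,0.2,0.0003,0.0004,0.019,0,0.001,0,0.2,0.0003,0.0004,0.022,0,0.001,0,0.2,0.0003,0.0004,0.025,0,0.001,0,0.2,0.0003,0.0004,0.028,0,0.001,0,0.2,0.0003,0.0004,0.03,0,0.001,0,0.2,0.0003,0.0004,0.032,0,0.001,0,0.2,0.0003,0.0004,0.033,0,0.001,0,0.2,0.0003,0.0004,0.033,0,0.001,0,0.2,0.0003,0.0004,0.033,0,0.001,0,0.2])

```text
t: 16.5
tool_pos: [0.5621, 0.151, 0.0771]
orientation: [-3.033, 0.816, 0.0]
force: [0.4, 0.7, -1.6]
opening: 0.0295
gripper_force: 40.0
```

Entered the mouth freely. Last 2 mm, then a check of the force.

Emit:
move_arm(deltas=[0,0,0.0008,0,0,0,0.2,0,0,0.0015,0,0,0,0.2,0,0,0.002,0,0,0,0.2,0,0,0.0025,0,0,0,0.2,0,0,0.0025,0,0,0,0.2,0,0,0.0025,0,0,0,0.2])

```text
t: 17.25
tool_pos: [0.5622, 0.151, 0.0752]
orientation: [-3.033, 0.816, 0.0]
force: [-4.2, -2.6, 5.7]
opening: 0.0299
gripper_force: 40.0
```

Seated with light contact at the expected height. Release, then lift.

Emit:
move_arm(deltas=[0,0,0,0,0,0,0.36,0,0,0,0,0,0,0.5,0,0,0,0,0,0,0.6,0,0,0,0,0,0,0.6,0,0,-0.01,0,0,0,0.6,0,0,-0.04,0,0,0,0.6,0,0,-0.09,0,0,0,0.6,0,0,-0.14,0,0,0,0.6,0,0,-0.17,0,0,0,0.6,0,0,-0.17,0,0,0,0.6,0,0,-0.17,0,0,0,0.6,0,0,-0.17,0,0,0,0.6])

```text
t: 18.75
tool_pos: [0.5611, 0.1507, 0.2425]
orientation: [3.033, -0.816, -0.005]
force: [-0.7, -0.2, -0.9]
opening: 0.0558
gripper_force: 0.0
```

Run:
```python
from h import *
im,P=look("wrist")
D=np.hypot(P[...,0]-.5626,P[...,1]-.1501);Z=P[...,2]
p=P[(D<.085)&(Z>.05)&(Z<.065)];print(len(p),cv2.minAreaRect(p[:,:2].astype(np.float32)*1000),np.median(p[:,2]))
p=P[(D<.07)&(Z>.05)&(Z<.065)];print("plane",np.linalg.lstsq(np.c_[p[:,:2]-[.5626,.1501],np.ones(len(p))],p[:,2],rcond=None)[0])
im,P=look("top");save("t2",cv2.resize(im[100:260,150:470],None,fx=2.4,fy=2.4,interpolation=2))
```

```text
6718 ((562.9498901367188, 150.2770538330078), (96.04862976074219, 124.71574401855469), 59.972808837890625) 0.058512293796245896
plane [ 0.00116385 -0.00150238  0.05851743]
```

View pics/t2.png

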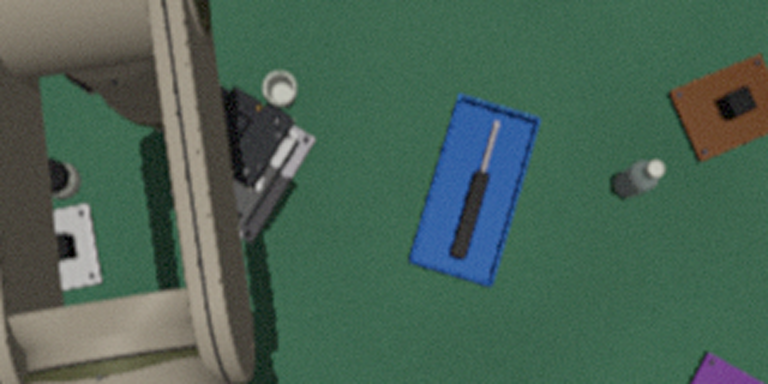

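The top view shows the screwdriver flat mid-tray (crop 475,190), with the bottle (645,172) and pot (280,88) still standing. The wrist depth puts the cover's plate top at 58.5 mm (58 expected), centred to under 1 mm and tilted about 0.002 rad. Nothing is gripped, so I hand in.

```bash
python3 -c "
from h import *
print(robot.close_job())"
```

```text
the job is handed in; nothing more can be done
None
```

The job is handed in, with no verdict returned: the last check showed the screwdriver flat in the tray and the larger cover home, level and centred on the housing, and no other item was seen disturbed.

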